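# Clear the heel press and hold the next heel under pressure

## Task

Take the two finished heels out of the catch tray beside the bench press and stand them upright in the grey tote. Then bring the press lever down until it is level, so that the pad bears on the freshly cemented heel on the anvil, without forcing it well past level, and keep holding it level: the job finishes with you still holding the lever down. Leave the other things on the bench where they are.

Things in the scene. Friction and masses are not known exactly. Their poses are not given: they have to be found in the camera images.
- heel_a_mid (a point): centre, half-way up, of the first finished heel in the catch tray: a D-shaped stacked wooden block heel, 55 long (its x) by 50 wide (its y) by 60 tall, about 110 g, standing on its wooden seat with the 6 mm black rubber top piece up; flat breast face at its -x end, round back at +x, parallel flat sides across its y; its z points up when it stands
- heel_b_mid (a point): the same for the second finished heel in the catch tray, identical in shape
- heel_press_mid (a point): centre, half-way up, of the freshly cemented heel, identical to the other two, that stands on the press's anvil plate under the pad, its underside 40 above the table; it stays there
- press: the grey cast-iron bench lever press, fixed; origin on the table straight under the ram and the anvil's centre; its -x side is the open front that faces the robot, y to its left. Base plate 200 by 130, head 66 wide with its top 228 above the table, ram reaching 287. The lever is on its right (-y) side, the catch tray on its left (+y) side
- tray_floor (a point): centre of the inner floor of the aluminium catch tray beside the press, 3 above the table; tray 220 along the press's x by 170 along its y, lip 18 above the table
- tote_floor (a point): centre of the inner floor of the grey plastic tote, 4 above the table; fixed, inside 252 along its x by 192 along its y, walls 4 thick, rim 80 above the table, open on top and empty
- lever_knob (a point): centre of the black ball knob, 34 diameter, at the end of the press's lever (a 12 diameter steel rod), 60 to the right of the press's middle; 170 from the pivot
- lever_pivot (a point): the lever's pivot on the right side of the press, at the lever's own plane: 32 behind and 60 right of the press's origin, 190 above the table; the pivot axis is the press's y axis
- lever (a joint): angle of the lever in rad: 0 at rest, where it points towards the robot and 0.70 (40 degrees) upwards; it grows as the knob is brought down; 0.70 is level, knob at the pivot's height; stop at 1.1. A return spring lifts it back when let go; holding the knob level takes about 12 N downwards
- pad_face (a point): centre of the underside of the press's pressure pad, a steel disc 56 in diameter on a sprung stem, 7 above the waiting heel at rest; the ram comes down 20 mm per rad of lever, so the pad meets the heel at about 0.35 and its cushion spring gives from there on

How it is judged (in metres and radians):
On the way:
1. both finished heels stand in the tote, let go (x of heel_a_mid in the frame of tote_floor between -0.11 and 0.11 m and y of heel_a_mid in the frame of tote_floor between -0.08 and 0.08 m and z of each of heel_a_mid, heel_b_mid in the frame of tote_floor below 0.04 m and angle between each of heel_a_mid, heel_b_mid's own z axis and vertical below 0.2 rad and linear speed of each of heel_a, heel_b below 0.05 m/s and contact force between each of heel_a, heel_b and the fingers below 0.3 N and x of heel_b_mid in the frame of tote_floor between -0.11 and 0.11 m and y of heel_b_mid in the frame of tote_floor between -0.08 and 0.08 m), for 0.2 s.
At the end, for the whole second after the job is handed in: Both finished heels stand upright (within 0.2 rad), at rest and let go, on the tote's floor. The robot is holding the lever level, within 0.1 rad either way (0.60 to 0.80), with the pad bearing on the heel on the anvil with more than 15 N, and keeps it so through the last second (all of step 1 and value of joint lever between 0.6 and 0.8 rad and contact force between pad and heel_press above 15 N and angle between heel_press_mid's own z axis and vertical below 0.2 rad and contact force between any of the fingers, the arm and lever above 2 N); the arm keeps its last pose, push and grip.
It fails at once if the lever is forced well past level (beyond 0.95 rad) (value of joint lever above 0.95 rad).
It fails at once if the heel on the anvil is shifted by more than 15 mm (distance of heel_press_mid from where it was at the start of the episode above 0.015 m).
It fails at once if another thing on the bench is moved by more than 30 mm (distance of any of cement_tin, hammer, last, tape_roll, thread_cone, glue_brush, eyelet_jar from where it was at the start of the episode above 0.03 m).
It also fails if it takes over 64 s, if anything falls off the work surface, if the arm or the gripper's body presses on something with over 40 N, if the wrist force passes 120 N, or if a joint passes its speed limit or range.

## Robot

A 6-joint arm with a two-finger parallel gripper is mounted at the origin on the work surface. World frame = base frame: x ahead of the robot, y to its left, z up, the work surface at z = 0. Lengths are in m, angles in degrees, forces in N, time in s.
With the tool pointing down it reaches from about 0.25 to 0.725 m from the base axis. Payload 9.7 kg.
Tool frame: the origin (TCP) lies where the fingers leave the gripper's body, on its centre line; the fingertips stand 73 mm ahead of it and the grasp point (between the pads) lies 54 mm ahead of it; z points along the fingers, y is the line along which they close (so a half turn about z gives the same grasp; the last joint's range is limited). The gripper opens to 85 mm and grips with 20 to 120 N. Pads are 22 mm wide; open, the fingers measure 114 mm over their backs; the gripper's body (76 mm by 85 mm) begins 54 mm behind the grasp point. The pads swing forward as they close: fully open they stand 13 mm farther back than shut.
Start: joints at [72.25, 4.979, 10.078, 95.1, 0, 90], TCP at [0.168, 0.524, 0.304] pointing down, gripper open.
Joint ranges: [-179.16, 179.16], [-48.56, 103.87], [-65.8, 70.77], [-126.05, 130.52], [-82.76, 87.17], [-180, 180]. Speed limits (degrees/s): [127.2, 127.2, 147.25, 180, 180, 180].

## Interface

Orientations are given as [roll, pitch, yaw] about the fixed x, y, z axes, in that order (R = Rz(yaw) Ry(pitch) Rx(roll)).
In Python, from workcell import sensors, imaging, bot gives the robot as it stands.
- The arm moves only by the tool apply_moves, never from a script. Its argument "rows" is a list of rows, each a list of 3 entries, a list of its own where there are three numbers: the shift along the tool's x, y, z in units of 10 cm (1.0 is 10 cm), then the turn, a rotation vector about the tool's x, y, z in units of 30 degrees (1.0 is 30 degrees), then the opening, from 0 (shut) to 1 (fully open). A call has 1 to 20 rows; each row is the pose to reach, as a shift and turn from the pose commanded when the call began, along the tool's axes at that moment; what a row does not reach only later rows make up. A row lasts 1/10 s, in which the tool goes at most 50 mm and 8.59 degrees, less where a joint would pass 70% of its speed; a pose out of reach is approached as far as the arm can. A call with a number of a shift or a turn outside -1 to 1 is refused whole. A call with a gripper value outside its range is refused whole. The fingers move at their own pace and stop on an object; "force" is the grip in N (left out, the last holds). Time passes only in rows, so rows that repeat a pose let the fingers close. It gives the time, the measured TCP pose, the force, the opening and the grip force at its end, in the units of the state.
- sensors.get_obs(): the state, without advancing time (a new reading comes with each control period).
- imaging.camera(name): name is "side" or "top" or "wrist"; returns (picture, depth): 400x640x3 uint8, red, green, blue; 400x640 float32, m along the optical axis (not along the pixel's ray), 0 where there is no reading.
- imaging.get_calibration(name): a dict with "intrinsics" (3x3 intrinsics, pixels), "dist_coeffs" ([k1, k2, p1, p2, k3] as OpenCV has them; the pictures are not rectified), "world_from_camera" (4x4, takes a point from camera to world coordinates). Camera axes: x right, y down, z forward; pixel columns grow to the right and rows downward; lengths in m; the calibration is good to about 2 mm. A picture is of the moment at which its call begins: read the wrist's pose just before it. get_calibration takes no time and is no camera call; for the wrist camera it gives the pose at the moment of the call.
- bot.job_done(): hands the job in; it is judged then, once.
The state is a dict: "time": time; "q": joint angles; "qd": joint speeds; "joint_efforts": joint torques, N m; "ee_pos": TCP position; "tcp_rot": TCP orientation; "wrist_force": force on the tool from outside, world axes, zero at the start; "torque": the same for the moment, N m; "opening": finger opening in m; "grasp_force": force on a finger pad.
Only numpy, scipy, OpenCV 4.12 (cv2) and the standard library are available. Lean on these libraries where they do the work, as an engineer would, in place of code of your own. Each camera call takes 0.05 s, during which the arm holds its last target. There are 200 camera calls.

## Working session

There is one attempt and no reset: what is moved stays moved. The work goes in short steps, Python scripts to look and compute and a tool call to move; the robot and the scene stay as the last step left them, time stands still between calls to the robot, and variables do not carry over. Pictures are saved under pics/ and viewed, at most 10 in all, crops included, and the job is handed in when it is done.

Besides the shell and the picture viewer there is one more tool, called after ">>>" as name(argument=value, ...), one argument or row to a line, values as JSON. apply_moves: Moves the arm, as the interface text tells. Its arguments: {"type":"object","properties":{"rows":{"type":"array"},"force":{"type":"number"}},"required":["rows"]}

```bash
mkdir -p pics
cat > h.py <<'E'
import numpy as np, cv2
from workcell import sensors, imaging, bot
def cloud(name):
    cal=imaging.get_calibration(name); im,d=imaging.camera(name)
    K=np.array(cal["intrinsics"],float);D=np.array(cal["dist_coeffs"],float);T=np.array(cal["world_from_camera"])
    v,u=np.mgrid[0:400,0:640]
    p=cv2.undistortPoints(np.stack([u,v],-1).reshape(-1,1,2).astype(np.float64),K,D).reshape(400,640,2)
    P=np.dstack([p*d[...,None],d])@T[:3,:3].T+T[:3,3]
    P[d<=0]=np.nan
    return im,P
E
python3 - <<'E'
from h import *
for n in("top","side"):
    im,P=cloud(n); cv2.imwrite(f"pics/{n}.png",im[...,::-1]); np.save(n+".npy",P)
    print(n,imaging.get_calibration(n)["world_from_camera"])
print(sensors.get_obs())
E
```

```text
top [[-1.45851285e-03 -9.85387595e-01  1.70320759e-01  3.49804446e-01]
 [-9.99989314e-01  2.18435899e-03  4.07433007e-03  6.44048640e-02]
 [-4.38683599e-03 -1.70312996e-01 -9.85380251e-01  1.54893289e+00]
 [ 0.00000000e+00  0.00000000e+00  0.00000000e+00  1.00000000e+00]]
side [[ 0.97371038 -0.15302383  0.16873588  0.36742837]
 [-0.22767925 -0.67685115  0.70002477 -0.90537277]
 [ 0.00708861 -0.72003904 -0.69389735  1.16404531]
 [ 0.          0.          0.          1.        ]]
{'time': 0.1, 'q': array([7.22501876e+01, 5.00561303e+00, 1.00386352e+01, 9.50993192e+01,
       8.44761323e-04, 9.00010393e+01]), 'qd': array([-0.0273491 , -0.07691137,  0.22210797,  0.0016651 , -0.10572649,
       -0.02538484]), 'joint_efforts': array([-1.21774396e-03, -5.21561122e+01,  4.65656018e+01,  1.59943581e-02,
       -1.36568515e-04, -1.00498391e-05]), 'ee_pos': array([0.16763256, 0.52370015, 0.30327311]), 'tcp_rot': array([-1.79933703e+02, -8.43558222e-04,  1.62249147e+02]), 'wrist_force': array([ 0.30128444, -0.03866709,  0.1314236 ]), 'torque': array([ 0.01225778,  0.0275499 , -0.0026856 ]), 'grasp_force': 0.0, 'opening': 0.08534125654662285}
```

View pics/top.png

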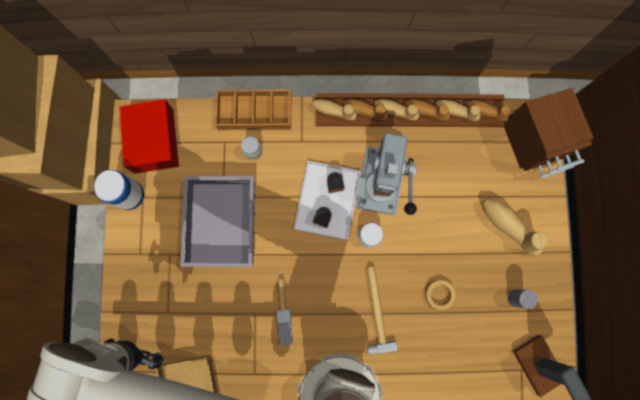

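View pics/side.png

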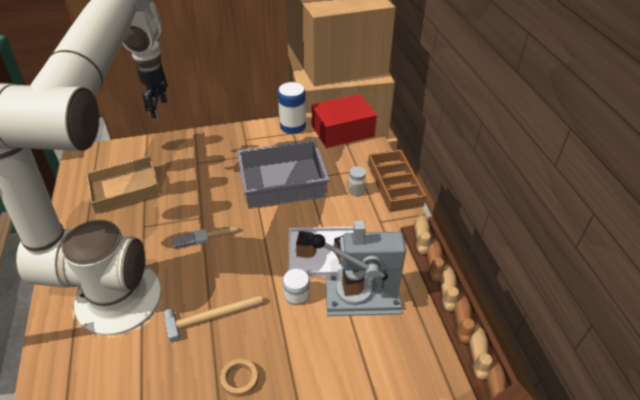

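The top view shows the heels at (335,182) and (322,216), the tote around (218,221), the knob at (410,209), the press head near (388,160), and the cement tin at (371,235) just in front of the press.

Run:
```python
from h import *
P=np.load("top.npy"); im=cv2.imread("pics/top.png")
for n,(u,v) in dict(heelA=(335,182),heelB=(322,216),knob=(410,208),tin=(371,234),tote=(218,221),tray=(327,198),tl=(184,180),tr=(252,180),bl=(184,263),br=(252,263)).items():
    print(n,np.nanmedian(P[v-1:v+2,u-1:u+2].reshape(-1,3),0).round(3))
def rect(name,box,zl,zh):
    u0,v0,u1,v1=box;Q=P[v0:v1,u0:u1].reshape(-1,3);Q=Q[(Q[:,2]>zl)&(Q[:,2]<zh)]
    r=cv2.minAreaRect(Q[:,:2].astype(np.float32)); print(name,len(Q),np.round(r[0],3),np.round(r[1],3),round(r[2],1),Q[:,2].mean().round(3),Q.mean(0).round(3)); return Q
rect("A",(322,168,350,197),.05,.08)
rect("B",(308,203,338,232),.05,.08)
rect("tote",(175,170,262,272),.07,.095)
rect("tray",(290,155,362,243),.012,.028)
rect("knob",(400,198,420,218),.25,.4)
rect("head",(360,125,410,200),.215,.24)
rect("ram",(360,125,410,200),.275,.3)
rect("tin",(355,215,388,250),.03,.2)
rect("base",(350,125,412,220),.01,.035)
cv2.imwrite("pics/crop.png",cv2.resize(im[140:260,280:440],None,fx=5,fy=5,interpolation=cv2.INTER_CUBIC))
S=np.load("side.npy")
for u,v in [(318,241),(310,240),(371,268),(353,285)]: print(u,v,S[v,u].round(3))
```

```text
heelA [0.65  0.009 0.065]
heelB [0.545 0.049 0.065]
knob [ 0.532 -0.17   0.314]
tin [ 0.489 -0.097  0.074]
tote [0.537 0.376 0.006]
tray [0.61  0.033 0.004]
tl [0.667 0.492 0.001]
tr [0.653 0.261 0.079]
bl [0.402 0.46  0.079]
br [0.404 0.259 0.069]
A 276 [0.656 0.011] [0.055 0.05 ] 11.9 0.063 [0.653 0.011 0.063]
B 280 [0.549 0.048] [0.05  0.055] 68.1 0.063 [0.547 0.049 0.063]
tote 1193 [0.53  0.363] [0.214 0.274] 89.7 0.079 [0.525 0.365 0.079]
tray 433 [0.617 0.011] [0.21 0.26] 79.1 0.019 [0.613 0.004 0.019]
knob 161 [ 0.54  -0.171] [0.046 0.032] 2.8 0.308 [ 0.536 -0.172  0.308]
head 1187 [ 0.677 -0.148] [0.092 0.157] 83.0 0.227 [ 0.678 -0.14   0.227]
ram 94 [ 0.605 -0.145] [0.104 0.03 ] 20.6 0.286 [ 0.634 -0.135  0.286]
tin 475 [ 0.489 -0.095] [0.069 0.072] 1.3 0.072 [ 0.488 -0.094  0.072]
base 1066 [ 0.694 -0.139] [0.198 0.31 ] 89.0 0.021 [ 0.648 -0.108  0.021]
318 241 [ 0.528 -0.185  0.314]
310 240 [0.554 0.037 0.061]
371 268 [ 0.653 -0.202  0.202]
353 285 [ 0.626 -0.16   0.085]
```

View pics/crop.png

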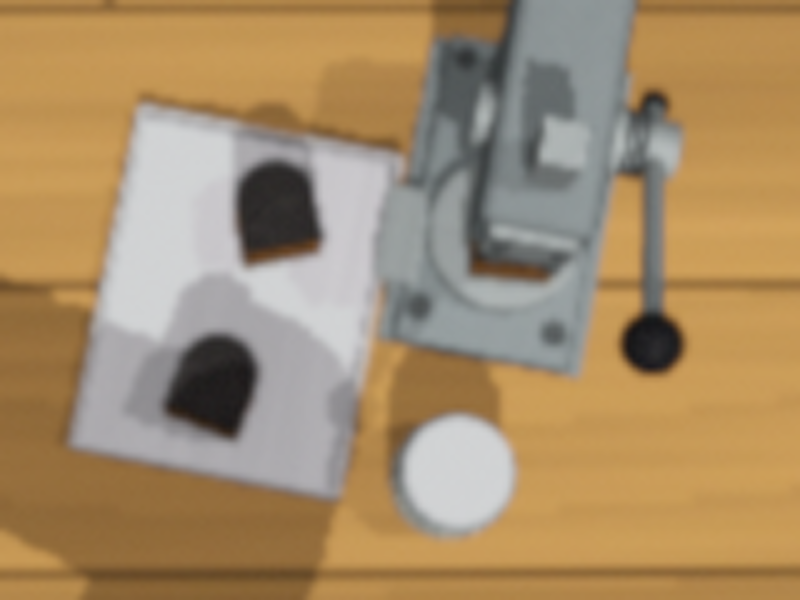

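Heel A is at about (0.655, 0.010) with yaw about +12, and heel B is at about (0.548, 0.048) with yaw about −22. The press yaw is about −10.5, the knob is at about (0.537, −0.172, 0.299), and the tote centre is at about (0.529, 0.362) with its long side along x. I'll write a helper that works out the steps.

```bash
cat > plan.py <<'E'
import sys, numpy as np
from scipy.spatial.transform import Rotation as R
from workcell import sensors
def plan(targets):   # targets: (x,y,z,yaw) for tool pointing down; prints steps in move units
    o=sensors.get_obs(); p=np.array(o["ee_pos"]); yaw=o["tcp_rot"][2]
    for t in targets:
        while True:
            r=R.from_euler("xyz",[180,0,yaw],degrees=True)
            s=r.inv().apply(np.array(t[:3])-p)/.1; a=-((t[3]-yaw+180)%360-180)/30
            if t[3]==0 and False: pass
            k=max(1,np.abs(s).max()); s=np.round(s/k,2); a=np.round(np.clip(a,-1,1),2)
            p=p+r.apply(s*.1); yaw-=a*30
            print("shift",s,"turn",a,"->",p.round(3),round(yaw,1))
            if k==1 and abs(a)<1: break
if __name__=="__main__": plan(eval(sys.argv[1]))
E
python3 plan.py "[(.655,.010,.26,12)]"
```

```text
shift [-1.   -0.55  0.07] turn 1.0 -> [0.246 0.441 0.296] 132.2
shift [-1.    0.02  0.06] turn 1.0 -> [0.315 0.368 0.29 ] 102.2
shift [-1.    0.61  0.07] turn 1.0 -> [0.396 0.283 0.283] 72.2
shift [-0.55  1.    0.07] turn 1.0 -> [0.474 0.201 0.276] 42.2
shift [0.02 1.   0.06] turn 1.0 -> [0.543 0.128 0.27 ] 12.2
shift [0.61 1.   0.07] turn 0.01 -> [0.624 0.043 0.263] 11.9
shift [0.24 0.39 0.03] turn -0.0 -> [0.655 0.01  0.26 ] 11.9
```

>>> apply_moves(
  rows=[
    [[-0.5, -0.28, 0.03], [0, 0, 0.5], 1],
    [[-1, -0.55, 0.07], [0, 0, 1], 1],
    [[-1, -0.55, 0.07], [0, 0, 1], 1],
    [[-1, -0.55, 0.07], [0, 0, 1], 1],
    [[-1, -0.55, 0.07], [0, 0, 1], 1],
  ],
)

```text
time: 0.6
ee_pos: [0.2466, 0.4405, 0.2967]
tcp_rot: [-180.0, 0.0, 132.1]
wrist_force: [-0.0, 0.1, 0.1]
opening: 0.0852
grasp_force: 0.0
```

>>> apply_moves(
  rows=[
    [[-0.5, 0.01, 0.03], [0, 0, 0.5], 1],
    [[-1, 0.02, 0.06], [0, 0, 1], 1],
    [[-1, 0.02, 0.06], [0, 0, 1], 1],
    [[-1, 0.02, 0.06], [0, 0, 1], 1],
    [[-1, 0.02, 0.06], [0, 0, 1], 1],
  ],
)

```text
time: 1.1
ee_pos: [0.3149, 0.3683, 0.2907]
tcp_rot: [-180.0, 0.0, 102.3]
wrist_force: [0.3, 0.2, -0.2]
opening: 0.0851
grasp_force: 0.0
```

>>> apply_moves(
  rows=[
    [[-0.5, 0.3, 0.03], [0, 0, 0.5], 1],
    [[-1, 0.61, 0.07], [0, 0, 1], 1],
    [[-1, 0.61, 0.07], [0, 0, 1], 1],
    [[-1, 0.61, 0.07], [0, 0, 1], 1],
    [[-1, 0.61, 0.07], [0, 0, 1], 1],
  ],
)

```text
time: 1.6
ee_pos: [0.3958, 0.2835, 0.2836]
tcp_rot: [-180.0, 0.0, 72.4]
wrist_force: [-0.2, 0.2, 0.2]
opening: 0.0854
grasp_force: 0.0
```

>>> apply_moves(
  rows=[
    [[-0.28, 0.5, 0.03], [0, 0, 0.5], 1],
    [[-0.55, 1, 0.07], [0, 0, 1], 1],
    [[-0.55, 1, 0.07], [0, 0, 1], 1],
    [[-0.55, 1, 0.07], [0, 0, 1], 1],
    [[-0.55, 1, 0.07], [0, 0, 1], 1],
  ],
)

```text
time: 2.1
ee_pos: [0.4742, 0.201, 0.2766]
tcp_rot: [-180.0, 0.0, 42.5]
wrist_force: [0.2, 0.8, 0.1]
opening: 0.0856
grasp_force: 0.0
```

>>> apply_moves(
  rows=[
    [[0.01, 0.5, 0.03], [0, 0, 0.5], 1],
    [[0.02, 1, 0.06], [0, 0, 1], 1],
    [[0.02, 1, 0.06], [0, 0, 1], 1],
    [[0.02, 1, 0.06], [0, 0, 1], 1],
    [[0.02, 1, 0.06], [0, 0, 1], 1],
    [[0.02, 1, 0.06], [0, 0, 1], 1],
  ],
)

```text
time: 2.7
ee_pos: [0.5437, 0.1237, 0.271]
tcp_rot: [-179.8, -0.0, 13.0]
wrist_force: [0.7, 0.7, 0.7]
opening: 0.0856
grasp_force: 0.0
```

```bash
cat > heels.py <<'E'
from h import *
def heels():
    im,P=cloud("wrist"); Z=P[...,2]
    m=((Z>.05)&(Z<.075)&(P[...,0]>.45)&(P[...,0]<.72)&(P[...,1]>-.07)&(P[...,1]<.12)).astype(np.uint8)
    n,L,st,_=cv2.connectedComponentsWithStats(m)
    for i in range(1,n):
        if st[i,4]<150: continue
        Q=P[L==i]; r=cv2.minAreaRect(Q[:,:2].astype(np.float32)); print(st[i],np.round(r[0],3),np.round(r[1],3),round(r[2],1),np.median(Q[:,2]).round(3))
    return im
if __name__=="__main__":
    im=heels(); cv2.imwrite("pics/w1.png",im[...,::-1])
E
python3 heels.py; python3 plan.py "[(.655,.010,.20,12)]"
```

```text
[ 454   45   76   77 4717] [0.654 0.013] [0.055 0.052] 12.4 0.064
[ 363  169   79   76 3745] [0.547 0.05 ] [0.051 0.055] 67.5 0.064
[ 491  259   37   56 1007] [ 0.489 -0.064] [0.013 0.053] 89.9 0.064
shift [0.61 1.   0.52] turn 0.03 -> [0.626 0.04  0.219] 12.1
shift [0.22 0.35 0.19] turn 0.0 -> [0.655 0.01  0.2  ] 12.1
```

View pics/w1.png

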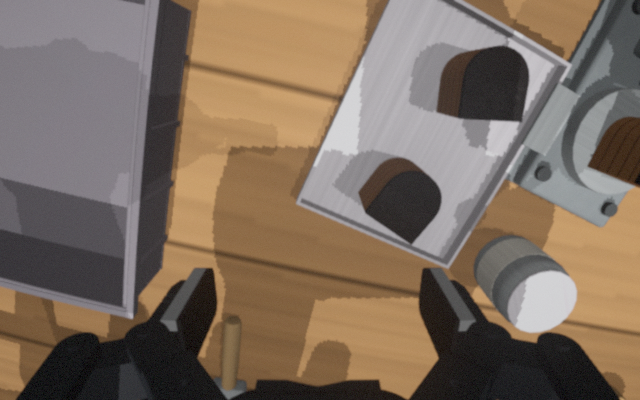

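The wrist view at (490,83) and (402,205) confirms A at (0.654, 0.012, 12°) and B at (0.547, 0.049, −22°). Next I grasp A.

>>> apply_moves(
  rows=[
    [[0.3, 0.5, 0.26], [0, 0, 0], 1],
    [[0.61, 1, 0.52], [0, 0, 0], 1],
    [[0.61, 1, 0.52], [0, 0, 0], 1],
    [[0.61, 1, 0.52], [0, 0, 0], 1],
    [[0.61, 1, 0.52], [0, 0, 0], 1],
  ],
)

```text
time: 3.25
ee_pos: [0.6253, 0.0392, 0.2182]
tcp_rot: [-179.8, 0.1, 12.8]
wrist_force: [0.5, 0.7, 0.4]
opening: 0.0854
grasp_force: 0.0
```

>>> apply_moves(
  rows=[
    [[0.1, 0.15, 0.1], [0, 0, 0], 1],
    [[0.21, 0.33, 0.2], [0, 0, 0], 1],
    [[0.21, 0.33, 0.2], [0, 0, 0], 1],
    [[0.21, 0.33, 0.2], [0, 0, 0], 1],
  ],
)

```text
time: 3.65
ee_pos: [0.6528, 0.0124, 0.1992]
tcp_rot: [-179.8, -0.0, 12.8]
wrist_force: [-0.1, 0.3, 0.7]
opening: 0.0857
grasp_force: 0.0
```

>>> apply_moves(
  rows=[
    [[0, 0, 0.3], [0, 0, 0], 1],
    [[0, 0, 0.6], [0, 0, 0], 1],
    [[0, 0, 0.85], [0, 0, 0], 1],
    [[0, 0, 1], [0, 0, 0], 1],
    [[0, 0, 1], [0, 0, 0], 1],
    [[0, 0, 1], [0, 0, 0], 1],
  ],
)

```text
time: 4.25
ee_pos: [0.6533, 0.0123, 0.0999]
tcp_rot: [-179.8, -0.1, 12.7]
wrist_force: [0.1, -0.4, 0.4]
opening: 0.0855
grasp_force: 0.0
```

>>> apply_moves(
  rows=[
    [[0, 0, 0.05], [0, 0, 0], 0.3],
    [[0, 0, 0.05], [0, 0, 0], 0.3],
    [[0, 0, 0.05], [0, 0, 0], 0.3],
    [[0, 0, 0.05], [0, 0, 0], 0.3],
    [[0, 0, 0.05], [0, 0, 0], 0.3],
    [[0, 0, 0.05], [0, 0, 0], 0.3],
    [[0, 0, 0.05], [0, 0, 0], 0.3],
    [[0, 0, 0.05], [0, 0, 0], 0.3],
  ],
  force=40,
)

```text
time: 5.05
ee_pos: [0.6535, 0.0117, 0.0942]
tcp_rot: [-179.8, -0.1, 12.7]
wrist_force: [0.1, 0.2, 5.2]
opening: 0.0493
grasp_force: 42.0
```

```bash
python3 plan.py "[(.653,.012,.19,12.7),(.60,.15,.2,6),(.582,.362,.2,0),(.582,.362,.101,0)]"
```

```text
shift [-0.   -0.   -0.96] turn -0.0 -> [0.653 0.012 0.19 ] 12.7
shift [-0.15 -1.   -0.07] turn 0.22 -> [0.617 0.106 0.197] 6.1
shift [-0.12 -0.46 -0.03] turn 0.0 -> [0.6  0.15 0.2 ] 6.1
shift [ 0.02 -1.    0.  ] turn 0.2 -> [0.591 0.25  0.2  ] 0.1
shift [-0.08 -1.    0.  ] turn 0.0 -> [0.583 0.35  0.2  ] 0.1
shift [-0.01 -0.12  0.  ] turn 0.0 -> [0.582 0.362 0.2  ] 0.1
shift [-0.    0.    0.99] turn 0.0 -> [0.582 0.362 0.101] 0.1
```

>>> apply_moves(
  rows=[
    [[0, 0, -0.25], [0, 0, 0], 0.3],
    [[0, 0, -0.6], [0, 0, 0], 0.3],
    [[0, 0, -0.96], [0, 0, 0], 0.3],
    [[0, 0, -0.96], [0, 0, 0], 0.3],
    [[0, 0, -0.96], [0, 0, 0], 0.3],
  ],
)

```text
time: 5.55
ee_pos: [0.6535, 0.0114, 0.1899]
tcp_rot: [-179.8, -0.1, 12.7]
wrist_force: [0.7, 0.1, -1.3]
opening: 0.0498
grasp_force: 41.6
```

>>> apply_moves(
  rows=[
    [[-0.04, -0.25, -0.02], [0, 0, 0.05], 0.3],
    [[-0.1, -0.6, -0.05], [0, 0, 0.15], 0.3],
    [[-0.15, -1, -0.07], [0, 0, 0.22], 0.3],
    [[-0.15, -1, -0.07], [0, 0, 0.22], 0.3],
  ],
)

```text
time: 5.95
ee_pos: [0.6176, 0.0899, 0.1954]
tcp_rot: [-179.0, 0.2, 8.0]
wrist_force: [0.0, 0.1, -1.0]
opening: 0.0495
grasp_force: 41.7
```

>>> apply_moves(
  rows=[
    [[-0.06, -0.23, -0.02], [0, 0, 0], 0.3],
    [[-0.12, -0.46, -0.03], [0, 0, 0], 0.3],
    [[-0.12, -0.46, -0.03], [0, 0, 0], 0.3],
  ],
)

```text
time: 6.25
ee_pos: [0.6039, 0.1116, 0.2004]
tcp_rot: [-178.2, 0.1, 9.9]
wrist_force: [0.0, -0.1, -1.3]
opening: 0.0494
grasp_force: 41.7
```

>>> apply_moves(
  rows=[
    [[0.01, -0.3, 0], [0, 0, 0.1], 0.3],
    [[0.01, -0.65, 0], [0, 0, 0.2], 0.3],
    [[0.02, -1, 0], [0, 0, 0.2], 0.3],
    [[0.02, -1, 0], [0, 0, 0.2], 0.3],
  ],
)

```text
time: 6.65
ee_pos: [0.6059, 0.1049, 0.2031]
tcp_rot: [-176.1, 0.3, 8.5]
wrist_force: [0.4, -0.1, -0.8]
opening: 0.05
grasp_force: 41.7
```

>>> apply_moves(
  rows=[
    [[-0.04, -0.4, 0], [0, 0, 0], 0.3],
    [[-0.08, -0.8, 0], [0, 0, 0], 0.3],
    [[-0.08, -1, 0], [0, 0, 0], 0.3],
    [[-0.08, -1, 0], [0, 0, 0], 0.3],
    [[-0.08, -1, 0], [0, 0, 0], 0.3],
  ],
)

```text
time: 7.15
ee_pos: [0.5936, 0.1588, 0.2098]
tcp_rot: [-174.2, 0.4, 13.0]
wrist_force: [0.4, -0.1, -0.8]
opening: 0.0494
grasp_force: 41.8
```

```bash
python3 -c "
from h import *
o=sensors.get_obs()
for k in('q','qd','ee_pos','tcp_rot','joint_efforts'): print(k,o[k].round(2))"
```

```text
q [ 12.97  13.27   8.91  86.03   5.8  179.94]
qd [ 0.45  0.24  0.06  0.07  0.24 -0.04]
ee_pos [0.59 0.16 0.21]
tcp_rot [-174.2     0.39   13.03]
joint_efforts [  0.43 -62.27  47.59   0.09   0.42   0.  ]
```

Joint 6 is at its 180° limit because yaw must stay above q1. I'll place with yaw about 50 instead, and level the tool first.

```bash
cat > plan.py <<'E'
import sys, numpy as np
from scipy.spatial.transform import Rotation as R
from workcell import sensors
def plan(targets):   # (x,y,z,yaw), tool pointing down
    o=sensors.get_obs(); p=np.array(o["ee_pos"]); r=R.from_euler("xyz",o["tcp_rot"],degrees=True)
    for t in targets:
        g=R.from_euler("xyz",[180,0,t[3]],degrees=True)
        while True:
            s=r.inv().apply(np.array(t[:3])-p)/.1; a=(r.inv()*g).as_rotvec(degrees=True)/30
            k=max(1,np.abs(s).max()); b=max(1,np.abs(a).max()); s=np.round(s/k,2); a=np.round(a/b,2)
            p=p+r.apply(s*.1); r=r*R.from_rotvec(a*30,degrees=True); e=r.as_euler("xyz",degrees=True)
            print("shift",s.tolist(),"turn",a.tolist(),"->",p.round(3),e.round(1),"q6~",round((np.degrees(np.arctan2(p[1],p[0]))-e[2]+180+180)%360-180,0))
            if k==1 and b==1: break
if __name__=="__main__": plan(eval(sys.argv[1]))
E
python3 plan.py "[(.588,.2,.2,40),(.588,.362,.2,50)]"
```

```text
shift [0.04, -0.4, 0.14] turn [-0.19, -0.03, -0.9] -> [0.588 0.2   0.2  ] [-1.799e+02 -1.000e-01  4.000e+01] q6~ 159.0
shift [0.84, -1.0, 0.0] turn [-0.0, -0.0, -0.33] -> [0.588 0.33  0.2  ] [-1.80e+02 -1.00e-01  4.99e+01] q6~ 159.0
shift [0.24, -0.2, 0.0] turn [-0.0, -0.0, -0.0] -> [0.588 0.362 0.2  ] [-1.80e+02 -1.00e-01  4.99e+01] q6~ 162.0
```

>>> apply_moves(
  rows=[
    [[0.02, -0.2, 0.07], [-0.1, -0.02, -0.45], 0.3],
    [[0.04, -0.4, 0.14], [-0.19, -0.03, -0.9], 0.3],
    [[0.04, -0.4, 0.14], [-0.19, -0.03, -0.9], 0.3],
    [[0.04, -0.4, 0.14], [-0.19, -0.03, -0.9], 0.3],
    [[0.04, -0.4, 0.14], [-0.19, -0.03, -0.9], 0.3],
    [[0.04, -0.4, 0.14], [-0.19, -0.03, -0.9], 0.3],
  ],
)

```text
time: 7.75
ee_pos: [0.5882, 0.1988, 0.2]
tcp_rot: [-179.9, -0.1, 39.8]
wrist_force: [0.0, -0.1, -1.1]
opening: 0.0495
grasp_force: 41.8
```

>>> apply_moves(
  rows=[
    [[0.25, -0.3, 0], [0, 0, -0.1], 0.3],
    [[0.5, -0.6, 0], [0, 0, -0.2], 0.3],
    [[0.75, -0.9, 0], [0, 0, -0.33], 0.3],
    [[0.84, -1, 0], [0, 0, -0.33], 0.3],
    [[0.84, -1, 0], [0, 0, -0.33], 0.3],
    [[0.84, -1, 0], [0, 0, -0.33], 0.3],
  ],
)

```text
time: 8.35
ee_pos: [0.5884, 0.329, 0.2]
tcp_rot: [-179.9, -0.1, 49.8]
wrist_force: [-0.4, -0.2, -1.1]
opening: 0.0497
grasp_force: 41.8
```

>>> apply_moves(
  rows=[
    [[0.12, -0.1, 0], [0, 0, 0], 0.3],
    [[0.24, -0.2, 0], [0, 0, 0], 0.3],
    [[0.24, -0.2, 0], [0, 0, 0], 0.3],
    [[0.24, -0.2, 0], [0, 0, 0], 0.3],
  ],
)

```text
time: 8.75
ee_pos: [0.5883, 0.3615, 0.2001]
tcp_rot: [-180.0, -0.1, 49.9]
wrist_force: [0.7, 0.3, -0.5]
opening: 0.0495
grasp_force: 41.8
```

>>> apply_moves(
  rows=[
    [[0, 0, 0.25], [0, 0, 0], 0.3],
    [[0, 0, 0.5], [0, 0, 0], 0.3],
    [[0, 0, 0.75], [0, 0, 0], 0.3],
    [[0, 0, 0.9], [0, 0, 0], 0.3],
    [[0, 0, 0.97], [0, 0, 0], 0.3],
    [[0, 0, 1], [0, 0, 0], 0.3],
    [[0, 0, 1], [0, 0, 0], 0.3],
    [[0, 0, 1], [0, 0, 0], 0.3],
  ],
)

```text
time: 9.55
ee_pos: [0.5889, 0.3616, 0.1015]
tcp_rot: [-180.0, -0.2, 49.9]
wrist_force: [-0.4, 0.2, -0.5]
opening: 0.0495
grasp_force: 41.7
```

>>> apply_moves(
  rows=[
    [[0, 0, 0.03], [0, 0, 0], 0.3],
    [[0, 0, 0.05], [0, 0, 0], 0.3],
    [[0, 0, 0.06], [0, 0, 0], 0.3],
    [[0, 0, 0.06], [0, 0, 0], 0.3],
    [[0, 0, 0.06], [0, 0, 0], 0.3],
  ],
)

```text
time: 10.05
ee_pos: [0.5886, 0.3614, 0.0952]
tcp_rot: [-180.0, -0.2, 49.9]
wrist_force: [-1.6, -0.9, 5.6]
opening: 0.0498
grasp_force: 41.9
```

>>> apply_moves(
  rows=[
    [[0, 0, 0], [0, 0, 0], 0.7],
    [[0, 0, 0], [0, 0, 0], 1],
    [[0, 0, 0], [0, 0, 0], 1],
    [[0, 0, 0], [0, 0, 0], 1],
    [[0, 0, 0], [0, 0, 0], 1],
    [[0, 0, 0], [0, 0, 0], 1],
  ],
)

```text
time: 10.65
ee_pos: [0.5884, 0.3613, 0.0941]
tcp_rot: [-180.0, -0.1, 49.9]
wrist_force: [0.6, -0.2, -0.4]
opening: 0.085
grasp_force: 0.0
```

>>> apply_moves(
  rows=[
    [[0, 0, -0.25], [0, 0, 0], 1],
    [[0, 0, -0.6], [0, 0, 0], 1],
    [[0, 0, -0.95], [0, 0, 0], 1],
    [[0, 0, -1], [0, 0, 0], 1],
    [[0, 0, -1], [0, 0, 0], 1],
  ],
)

```text
time: 11.15
ee_pos: [0.5888, 0.3614, 0.1957]
tcp_rot: [180.0, -0.3, 49.9]
wrist_force: [-0.5, -0.5, 0.6]
opening: 0.0858
grasp_force: 0.0
```

```bash
python3 plan.py "[(.55,.2,.22,110),(.547,.049,.19,158),(.547,.049,.095,158)]"
```

```text
shift [-1.0, 0.5, -0.17] turn [0.0, -0.0, -1.0] -> [0.563 0.253 0.212] [179.9  -0.2  79.9] q6~ 124.0
shift [-0.54, -0.03, -0.08] turn [0.01, -0.01, -1.0] -> [0.55 0.2  0.22] [-1.799e+02  1.000e-01  1.099e+02] q6~ 90.0
shift [0.0, -0.0, 0.0] turn [-0.0, 0.0, -0.0] -> [0.55 0.2  0.22] [-1.799e+02  1.000e-01  1.099e+02] q6~ 90.0
shift [-1.0, -0.38, 0.22] turn [-0.0, 0.0, -1.0] -> [0.548 0.093 0.198] [-179.8    0.   139.9] q6~ 50.0
shift [-0.27, -0.34, 0.08] turn [-0.01, -0.0, -0.6] -> [0.547 0.05  0.19 ] [179.9  -0.  157.9] q6~ 27.0
shift [-0.0, -0.01, 0.95] turn [0.0, -0.0, -0.0] -> [0.547 0.049 0.095] [179.9  -0.  157.9] q6~ 27.0
```

>>> apply_moves(
  rows=[
    [[-0.3, 0.15, -0.05], [0, 0, -0.3], 1],
    [[-0.7, 0.35, -0.12], [0, 0, -0.6], 1],
    [[-1, 0.5, -0.17], [0, 0, -1], 1],
    [[-1, 0.5, -0.17], [0, 0, -1], 1],
    [[-1, 0.5, -0.17], [0, 0, -1], 1],
    [[-1, 0.5, -0.17], [0, 0, -1], 1],
  ],
)

```text
time: 11.75
ee_pos: [0.5619, 0.2525, 0.2096]
tcp_rot: [-179.9, -0.1, 79.7]
wrist_force: [0.7, 0.4, -0.2]
opening: 0.0857
grasp_force: 0.0
```

>>> apply_moves(
  rows=[
    [[-0.25, 0, -0.04], [0, 0, -0.3], 1],
    [[-0.54, -0.03, -0.08], [0, 0, -0.6], 1],
    [[-0.54, -0.03, -0.08], [0, 0, -1], 1],
    [[-0.54, -0.03, -0.08], [0, 0, -1], 1],
    [[-0.54, -0.03, -0.08], [0, 0, -1], 1],
  ],
)

```text
time: 12.25
ee_pos: [0.5497, 0.2002, 0.218]
tcp_rot: [180.0, -0.1, 109.9]
wrist_force: [-0.2, 0.1, -0.2]
opening: 0.0853
grasp_force: 0.0
```

>>> apply_moves(
  rows=[
    [[-0.3, -0.12, 0.07], [0, 0, -0.3], 1],
    [[-0.7, -0.25, 0.15], [0, 0, -0.6], 1],
    [[-1, -0.38, 0.22], [0, 0, -1], 1],
    [[-1, -0.38, 0.22], [0, 0, -1], 1],
    [[-1, -0.38, 0.22], [0, 0, -1], 1],
    [[-1, -0.38, 0.22], [0, 0, -1], 1],
  ],
)

```text
time: 12.85
ee_pos: [0.5481, 0.0934, 0.1964]
tcp_rot: [179.9, -0.1, 139.7]
wrist_force: [0.2, -0.7, -0.3]
opening: 0.0858
grasp_force: 0.0
```

>>> apply_moves(
  rows=[
    [[-0.13, -0.17, 0.04], [0, 0, -0.3], 1],
    [[-0.27, -0.35, 0.08], [0, 0, -0.6], 1],
    [[-0.27, -0.35, 0.08], [0, 0, -0.6], 1],
    [[-0.27, -0.35, 0.08], [0, 0, -0.6], 1],
    [[-0.27, -0.35, 0.08], [0, 0, -0.6], 1],
  ],
)

```text
time: 13.35
ee_pos: [0.5463, 0.0497, 0.1887]
tcp_rot: [179.9, -0.0, 157.7]
wrist_force: [0.4, 0.7, 0.3]
opening: 0.0854
grasp_force: 0.0
```

```bash
python3 -c "
from heels import *
heels()"; python3 plan.py "[(.547,.049,.095,158)]"
```

```text
[  60  168   69   82 2527] [ 0.488 -0.064] [0.053 0.013] 0.0 0.064
[ 270  175   88   94 7180] [0.547 0.05 ] [0.05  0.056] 67.7 0.064
shift [-0.01, -0.01, 0.94] turn [0.0, -0.0, -0.01] -> [0.547 0.049 0.095] [179.9   0.  158.1] q6~ 27.0
```

>>> apply_moves(
  rows=[
    [[0, 0, 0.3], [0, 0, 0], 1],
    [[0, 0, 0.6], [0, 0, 0], 1],
    [[0, 0, 0.85], [0, 0, 0], 1],
    [[0, 0, 0.94], [0, 0, 0], 1],
    [[0, 0, 0.94], [0, 0, 0], 1],
    [[0, 0, 0.94], [0, 0, 0], 1],
  ],
)

```text
time: 14.0
ee_pos: [0.5467, 0.0492, 0.0959]
tcp_rot: [179.8, 0.1, 157.9]
wrist_force: [0.2, -0.2, -0.1]
opening: 0.0855
grasp_force: 0.0
```

>>> apply_moves(
  rows=[
    [[0, 0, 0], [0, 0, 0], 0.3],
    [[0, 0, 0], [0, 0, 0], 0.3],
    [[0, 0, 0], [0, 0, 0], 0.3],
    [[0, 0, 0], [0, 0, 0], 0.3],
    [[0, 0, 0], [0, 0, 0], 0.3],
    [[0, 0, 0], [0, 0, 0], 0.3],
    [[0, 0, 0], [0, 0, 0], 0.3],
    [[0, 0, 0], [0, 0, 0], 0.3],
  ],
  force=40,
)

```text
time: 14.8
ee_pos: [0.5467, 0.0488, 0.0957]
tcp_rot: [179.8, 0.1, 157.9]
wrist_force: [0.0, 0.2, 6.6]
opening: 0.0497
grasp_force: 42.3
```

>>> apply_moves(
  rows=[
    [[0, 0, -0.25], [0, 0, 0], 0.3],
    [[0, 0, -0.6], [0, 0, 0], 0.3],
    [[0, 0, -1], [0, 0, 0], 0.3],
    [[0, 0, -1], [0, 0, 0], 0.3],
    [[0, 0, -1], [0, 0, 0], 0.3],
  ],
)

```text
time: 15.3
ee_pos: [0.5465, 0.0487, 0.1953]
tcp_rot: [179.8, 0.1, 157.9]
wrist_force: [0.1, -0.2, -3.2]
opening: 0.0494
grasp_force: 42.1
```

```bash
python3 plan.py "[(.468,.362,.2,158),(.468,.362,.101,158)]"
```

```text
shift [0.73, 1.0, -0.02] turn [0.01, 0.0, -0.0] -> [0.516 0.169 0.198] [-1.799e+02  1.000e-01  1.579e+02] q6~ 40.0
shift [0.73, 1.0, -0.02] turn [-0.0, 0.0, -0.0] -> [0.487 0.289 0.199] [-1.799e+02  1.000e-01  1.579e+02] q6~ 53.0
shift [0.45, 0.61, -0.01] turn [-0.0, 0.0, -0.0] -> [0.468 0.362 0.2  ] [-1.799e+02  1.000e-01  1.579e+02] q6~ 60.0
shift [-0.0, -0.0, 0.99] turn [-0.0, 0.0, -0.0] -> [0.468 0.362 0.101] [-1.799e+02  1.000e-01  1.579e+02] q6~ 60.0
```

>>> apply_moves(
  rows=[
    [[0.18, 0.25, 0], [0, 0, 0], 0.3],
    [[0.4, 0.55, -0.01], [0, 0, 0], 0.3],
    [[0.62, 0.85, -0.02], [0, 0, 0], 0.3],
    [[0.73, 1, -0.02], [0, 0, 0], 0.3],
    [[0.73, 1, -0.02], [0, 0, 0], 0.3],
  ],
)

```text
time: 15.8
ee_pos: [0.5149, 0.1706, 0.195]
tcp_rot: [180.0, -0.1, 158.0]
wrist_force: [-0.1, -0.3, -1.6]
opening: 0.0496
grasp_force: 42.1
```

>>> apply_moves(
  rows=[
    [[0.18, 0.25, 0], [0, 0, 0], 0.3],
    [[0.4, 0.55, -0.01], [0, 0, 0], 0.3],
    [[0.62, 0.85, -0.02], [0, 0, 0], 0.3],
    [[0.73, 1, -0.02], [0, 0, 0], 0.3],
    [[0.73, 1, -0.02], [0, 0, 0], 0.3],
  ],
)

```text
time: 16.3
ee_pos: [0.4855, 0.29, 0.1975]
tcp_rot: [180.0, -0.1, 158.0]
wrist_force: [0.9, -0.5, -1.4]
opening: 0.0498
grasp_force: 42.2
```

>>> apply_moves(
  rows=[
    [[0.2, 0.28, 0], [0, 0, 0], 0.3],
    [[0.4, 0.55, -0.01], [0, 0, 0], 0.3],
    [[0.45, 0.61, -0.01], [0, 0, 0], 0.3],
    [[0.45, 0.61, -0.01], [0, 0, 0], 0.3],
    [[0.45, 0.61, -0.01], [0, 0, 0], 0.3],
  ],
)

```text
time: 16.8
ee_pos: [0.4678, 0.361, 0.1996]
tcp_rot: [180.0, -0.0, 157.8]
wrist_force: [-0.1, 0.0, -0.8]
opening: 0.0497
grasp_force: 42.5
```

>>> apply_moves(
  rows=[
    [[0, 0, 0.25], [0, 0, 0], 0.3],
    [[0, 0, 0.5], [0, 0, 0], 0.3],
    [[0, 0, 0.75], [0, 0, 0], 0.3],
    [[0, 0, 0.9], [0, 0, 0], 0.3],
    [[0, 0, 0.97], [0, 0, 0], 0.3],
    [[0, 0, 1], [0, 0, 0], 0.3],
    [[0, 0, 1], [0, 0, 0], 0.3],
    [[0, 0, 1], [0, 0, 0], 0.3],
  ],
)

```text
time: 17.6
ee_pos: [0.4679, 0.3628, 0.1013]
tcp_rot: [179.8, 0.0, 157.9]
wrist_force: [0.5, -0.2, -0.9]
opening: 0.0499
grasp_force: 42.4
```

>>> apply_moves(
  rows=[
    [[0, 0, 0.03], [0, 0, 0], 0.3],
    [[0, 0, 0.05], [0, 0, 0], 0.3],
    [[0, 0, 0.05], [0, 0, 0], 0.3],
    [[0, 0, 0.05], [0, 0, 0], 0.3],
  ],
)

```text
time: 18.0
ee_pos: [0.4677, 0.3629, 0.0967]
tcp_rot: [179.8, 0.0, 157.9]
wrist_force: [-2.1, -0.6, 8.7]
opening: 0.0497
grasp_force: 43.3
```

>>> apply_moves(
  rows=[
    [[0, 0, 0], [0, 0, 0], 0.7],
    [[0, 0, 0], [0, 0, 0], 1],
    [[0, 0, 0], [0, 0, 0], 1],
    [[0, 0, 0], [0, 0, 0], 1],
    [[0, 0, 0], [0, 0, 0], 1],
    [[0, 0, 0], [0, 0, 0], 1],
  ],
)

```text
time: 18.6
ee_pos: [0.4675, 0.3626, 0.0951]
tcp_rot: [179.9, -0.0, 157.9]
wrist_force: [0.2, -0.2, 0.0]
opening: 0.0855
grasp_force: 0.0
```

>>> apply_moves(
  rows=[
    [[0, 0, -0.25], [0, 0, 0], 1],
    [[0, 0, -0.6], [0, 0, 0], 1],
    [[0, 0, -1], [0, 0, 0], 1],
    [[0, 0, -1], [0, 0, 0], 1],
  ],
)

```text
time: 19.0
ee_pos: [0.4688, 0.3635, 0.2012]
tcp_rot: [179.5, 0.2, 157.9]
wrist_force: [0.6, 0.7, 0.4]
opening: 0.0857
grasp_force: 0.0
```

>>> apply_moves(
  rows=[
    [[0, 0, -0.4], [0, 0, 0], 1],
    [[0, 0, -0.8], [0, 0, 0], 1],
    [[0, 0, -1], [0, 0, 0], 1],
    [[0, 0, -1], [0, 0, 0], 1],
  ],
)

```text
time: 19.4
ee_pos: [0.4679, 0.3626, 0.2985]
tcp_rot: [179.6, 0.1, 157.9]
wrist_force: [0.2, 0.4, -0.6]
opening: 0.0855
grasp_force: 0.0
```

```bash
python3 - <<'E'
from h import *
im,P=cloud("side"); cv2.imwrite("pics/s2.png",cv2.resize(im[60:360,180:480,::-1],None,fx=2,fy=2))
Z=P[...,2]
m=((Z>.055)&(Z<.076)&(abs(P[...,0]-.53)<.11)&(abs(P[...,1]-.362)<.08)).astype(np.uint8)
n,L,st,_=cv2.connectedComponentsWithStats(m)
for i in range(1,n):
    if st[i,4]>60: print(st[i],np.median(P[L==i],0).round(3))
E
python3 plan.py "[(.53,-.0,.385,165),(.537,-.172,.385,169.5)]"
```

```text
[290 161  18  15 182] [0.586 0.354 0.062]
[254 166  19  13 185] [0.465 0.357 0.062]
shift [-0.62, -1.0, -0.29] turn [0.01, 0.0, -0.24] -> [0.487 0.246 0.325] [-1.799e+02  1.000e-01  1.651e+02] q6~ 42.0
shift [-0.46, -1.0, -0.26] turn [-0.0, 0.0, 0.0] -> [0.506 0.138 0.351] [-1.799e+02  1.000e-01  1.651e+02] q6~ 30.0
shift [-0.46, -1.0, -0.27] turn [-0.0, 0.0, 0.0] -> [0.525 0.03  0.378] [-1.799e+02  1.000e-01  1.651e+02] q6~ 18.0
shift [-0.13, -0.27, -0.07] turn [-0.0, 0.0, 0.0] -> [0.53  0.    0.385] [-1.799e+02  1.000e-01  1.651e+02] q6~ 15.0
shift [-0.31, -1.0, 0.0] turn [-0.0, 0.0, -0.15] -> [ 0.535 -0.105  0.385] [-1.799e+02  1.000e-01  1.696e+02] q6~ -1.0
shift [-0.15, -0.66, 0.01] turn [-0.0, 0.0, 0.0] -> [ 0.537 -0.172  0.385] [-1.799e+02  1.000e-01  1.696e+02] q6~ -7.0
```

View pics/s2.png

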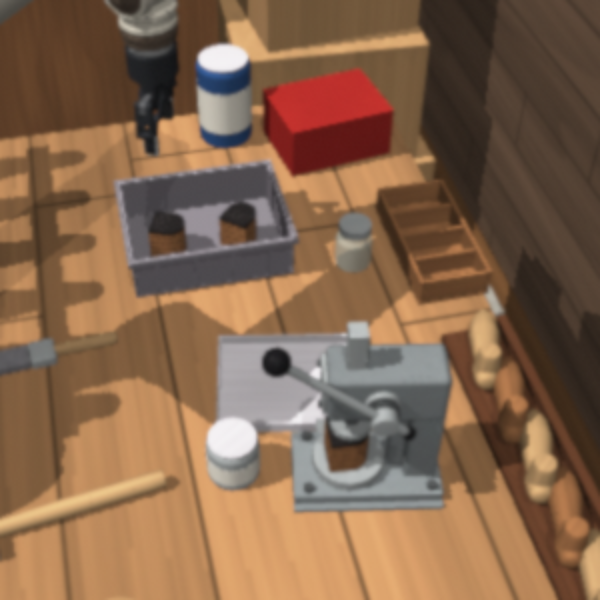

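Both heels stand upright in the tote, at (168,232) and (238,222) in the crop, and everything else is where it was. Next I move to the lever.

>>> apply_moves(
  rows=[
    [[-0.2, -0.33, -0.1], [0, 0, -0.1], 1],
    [[-0.4, -0.66, -0.2], [0, 0, -0.24], 1],
    [[-0.62, -1, -0.29], [0, 0, -0.24], 1],
    [[-0.62, -1, -0.29], [0, 0, -0.24], 1],
  ],
)

```text
time: 19.85
ee_pos: [0.4877, 0.2427, 0.3239]
tcp_rot: [179.9, 0.0, 164.9]
wrist_force: [-0.3, 0.4, 0.3]
opening: 0.0851
grasp_force: 0.0
```

>>> apply_moves(
  rows=[
    [[-0.2, -0.4, -0.12], [0, 0, 0], 1],
    [[-0.4, -0.8, -0.22], [0, 0, 0], 1],
    [[-0.46, -1, -0.26], [0, 0, 0], 1],
    [[-0.46, -1, -0.26], [0, 0, 0], 1],
  ],
)

```text
time: 20.25
ee_pos: [0.5061, 0.1357, 0.3489]
tcp_rot: [179.9, -0.0, 164.9]
wrist_force: [0.3, 0.6, 0.3]
opening: 0.0855
grasp_force: 0.0
```

>>> apply_moves(
  rows=[
    [[-0.2, -0.4, -0.12], [0, 0, 0], 1],
    [[-0.4, -0.8, -0.22], [0, 0, 0], 1],
    [[-0.46, -1, -0.27], [0, 0, 0], 1],
    [[-0.46, -1, -0.27], [0, 0, 0], 1],
    [[-0.46, -1, -0.27], [0, 0, 0], 1],
  ],
)

```text
time: 20.75
ee_pos: [0.5247, 0.0298, 0.3752]
tcp_rot: [179.9, -0.1, 165.1]
wrist_force: [0.4, 0.3, -0.2]
opening: 0.0851
grasp_force: 0.0
```

>>> apply_moves(
  rows=[
    [[-0.15, -0.4, -0.15], [0, 0, 0], 1],
    [[-0.31, -0.8, -0.3], [0, 0, -0.15], 1],
    [[-0.31, -1, -0.3], [0, 0, -0.15], 1],
    [[-0.31, -1, -0.3], [0, 0, -0.15], 1],
    [[-0.31, -1, -0.3], [0, 0, -0.15], 1],
  ],
)

```text
time: 21.25
ee_pos: [0.5289, -0.0744, 0.4055]
tcp_rot: [179.9, -0.1, 169.6]
wrist_force: [0.7, -1.1, -0.2]
opening: 0.0854
grasp_force: 0.0
```

```bash
python3 - <<'E'
from h import *
im,P=cloud("wrist"); cv2.imwrite("pics/w3.png",im[...,::-1])
Q=P.reshape(-1,3); Q=Q[(Q[:,2]>.285)&(Q[:,2]<.325)&(abs(Q[:,0]-.54)<.04)&(abs(Q[:,1]+.172)<.04)]
print(len(Q),Q.mean(0),Q.min(0),Q.max(0))
A=np.c_[2*Q,np.ones(len(Q))]; s=np.linalg.lstsq(A,(Q**2).sum(1),rcond=None)[0]; c=s[:3]; print("sphere",c.round(4),np.sqrt(s[3]+c@c).round(4))
E
python3 plan.py "[(.537,-.172,.4,169.5)]"
```

```text
3007 [ 0.52704756 -0.16422385  0.30991891] [ 0.51411049 -0.18380607  0.29203353] [ 0.54611201 -0.1521689   0.31881643]
sphere [ 0.5313 -0.1695  0.3007] 0.0166
shift [-0.26, -0.95, 0.05] turn [0.0, -0.0, 0.0] -> [ 0.537 -0.172  0.4  ] [ 1.799e+02 -1.000e-01  1.696e+02] q6~ -7.0
```

View pics/w3.png

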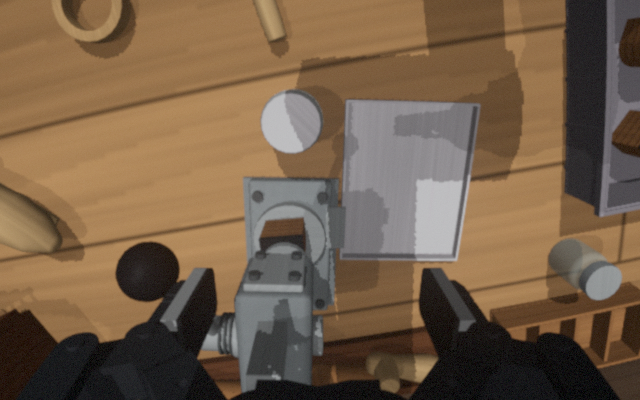

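The knob is at (0.531, −0.170, 0.301) with radius 17 mm, as expected from the given sizes. It appears at pixel (147,270), and the press is lined up with the gripper.

```bash
python3 plan.py "[(.531,-.170,.4,169.5),(.531,-.170,.351,169.5)]"
```

```text
shift [-0.19, -0.94, 0.05] turn [0.0, -0.0, 0.0] -> [ 0.531 -0.17   0.4  ] [ 1.799e+02 -1.000e-01  1.696e+02] q6~ -7.0
shift [-0.0, -0.0, 0.49] turn [0.0, -0.0, 0.0] -> [ 0.531 -0.17   0.351] [ 1.799e+02 -1.000e-01  1.696e+02] q6~ -7.0
```

>>> apply_moves(
  rows=[
    [[-0.06, -0.3, 0], [0, 0, 0], 1],
    [[-0.13, -0.65, 0.02], [0, 0, 0], 1],
    [[-0.19, -0.94, 0.03], [0, 0, 0], 1],
    [[-0.19, -0.94, 0.05], [0, 0, 0], 1],
    [[-0.19, -0.94, 0.05], [0, 0, 0], 1],
  ],
)

```text
time: 21.8
ee_pos: [0.5307, -0.1705, 0.4003]
tcp_rot: [179.9, -0.1, 169.6]
wrist_force: [0.1, 0.3, 0.5]
opening: 0.0853
grasp_force: 0.0
```

>>> apply_moves(
  rows=[
    [[0, 0, 0.15], [0, 0, 0], 1],
    [[0, 0, 0.3], [0, 0, 0], 1],
    [[0, 0, 0.45], [0, 0, 0], 1],
    [[0, 0, 0.49], [0, 0, 0], 1],
    [[0, 0, 0.49], [0, 0, 0], 1],
  ],
)

```text
time: 22.3
ee_pos: [0.5304, -0.17, 0.3519]
tcp_rot: [179.9, -0.0, 169.7]
wrist_force: [-0.2, -0.1, -0.3]
opening: 0.0855
grasp_force: 0.0
```

>>> apply_moves(
  rows=[
    [[0, 0, 0], [0, 0, 0], 0.2],
    [[0, 0, 0], [0, 0, 0], 0.2],
    [[0, 0, 0], [0, 0, 0], 0.2],
    [[0, 0, 0], [0, 0, 0], 0.2],
    [[0, 0, 0], [0, 0, 0], 0.2],
    [[0, 0, 0], [0, 0, 0], 0.2],
    [[0, 0, 0], [0, 0, 0], 0.2],
    [[0, 0, 0], [0, 0, 0], 0.2],
    [[0, 0, 0], [0, 0, 0], 0.2],
    [[0, 0, 0], [0, 0, 0], 0.2],
  ],
  force=60,
)

```text
time: 23.3
ee_pos: [0.5302, -0.1717, 0.3526]
tcp_rot: [179.9, 0.0, 169.6]
wrist_force: [-2.8, -2.9, 4.7]
opening: 0.0313
grasp_force: 59.0
```

Run:
```python
import numpy as np
# lever arc from rest, in tool axes (tool x = -press x at yaw 169.5, tool z down), units of 10 cm
for d in (.1,.2,.3,.35,.4,.5,.6,.7):
    a=.7-d; print(d, round(1.7*(np.cos(a)-np.cos(.7)),2), round(1.7*(np.sin(.7)-np.sin(a)),2))
```

```text
0.1 0.1 0.14
0.2 0.19 0.28
0.3 0.27 0.43
0.35 0.3 0.51
0.4 0.32 0.59
0.5 0.37 0.76
0.6 0.39 0.93
0.7 0.4 1.1
```

Run:
```python
from h import *
im,P=cloud("side"); cv2.imwrite("pics/s4.png",cv2.resize(im[150:330,230:430,::-1],None,fx=4,fy=3.33,interpolation=cv2.INTER_CUBIC)[:600,:800])
im,P=cloud("wrist"); cv2.imwrite("pics/w4.png",im[...,::-1])
o=sensors.get_obs(); print(o["wrist_force"],o["opening"],o["ee_pos"])
```

```text
[-2.65545078 -3.06665726  5.79624556] 0.03144541663851141 [ 0.53021678 -0.17167484  0.35266883]
```

View pics/s4.png

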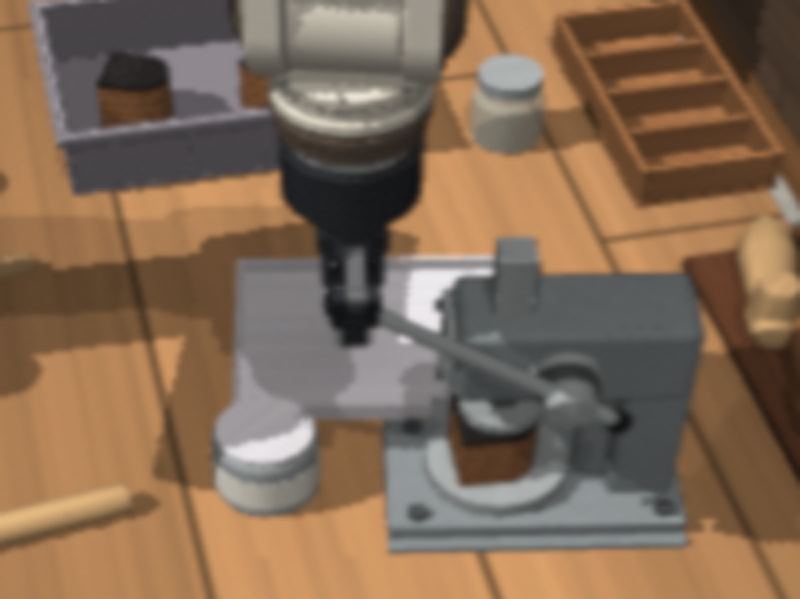

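View pics/w4.png

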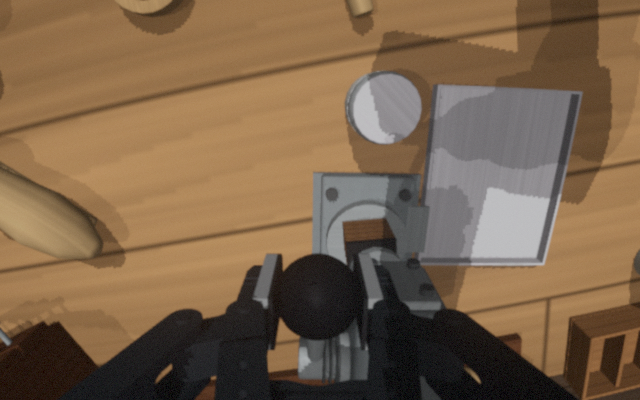

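The side and wrist views show the ball held between the pads, at about (355,320) in the crop and (318,297) in the wrist view, with the rod clear. Now I bring it down along the arc.

>>> apply_moves(
  rows=[
    [[0.05, 0, 0.07], [0, 0, 0], 0.2],
    [[0.1, 0, 0.14], [0, 0, 0], 0.2],
    [[0.15, 0, 0.21], [0, 0, 0], 0.2],
    [[0.19, 0, 0.28], [0, 0, 0], 0.2],
    [[0.23, 0, 0.36], [0, 0, 0], 0.2],
    [[0.27, 0, 0.43], [0, 0, 0], 0.2],
    [[0.3, 0, 0.51], [0, 0, 0], 0.2],
    [[0.3, 0, 0.51], [0, 0, 0], 0.2],
    [[0.3, 0, 0.51], [0, 0, 0], 0.2],
  ],
)

```text
time: 24.3
ee_pos: [0.5006, -0.1658, 0.3017]
tcp_rot: [179.9, 0.0, 169.6]
wrist_force: [-3.1, -1.5, 8.0]
opening: 0.0314
grasp_force: 61.4
```

>>> apply_moves(
  rows=[
    [[0.02, 0, 0.08], [0, 0, 0], 0.2],
    [[0.05, 0, 0.16], [0, 0, 0], 0.2],
    [[0.07, 0, 0.25], [0, 0, 0], 0.2],
    [[0.08, 0, 0.33], [0, 0, 0], 0.2],
    [[0.09, 0, 0.42], [0, 0, 0], 0.2],
    [[0.09, 0, 0.42], [0, 0, 0], 0.2],
    [[0.09, 0, 0.42], [0, 0, 0], 0.2],
  ],
)

```text
time: 25.0
ee_pos: [0.4927, -0.1641, 0.2604]
tcp_rot: [179.9, 0.2, 169.6]
wrist_force: [-0.2, -1.6, 9.3]
opening: 0.0314
grasp_force: 65.5
```

```bash
cat > knob.py <<'E'
from h import *
im,P=cloud("wrist"); o=sensors.get_obs(); cv2.imwrite("pics/w5.png",im[...,::-1]); np.save("w5.npy",P)
t=o["ee_pos"]; c=P-t
g=im.max(2); m=(np.hypot(c[...,0],c[...,1])<.045)&(c[...,2]<-.02)&(c[...,2]>-.09)
u,v=np.meshgrid(range(640),range(400)); m&=(abs(u-318)<32)&(v>235)&(v<345)
Q=P[m]; print(len(Q))
f=lambda Q:np.linalg.lstsq(np.c_[2*Q,np.ones(len(Q))],(Q**2).sum(1)-.017**2*0,rcond=None)[0]
from scipy.optimize import least_squares
r=least_squares(lambda c:np.linalg.norm(Q-c,axis=1)-.017,Q.mean(0)-[0,0,.012],loss="soft_l1",f_scale=.001).x
print("knob",r.round(4),"rel tcp",(r-t).round(4),"lever",(.7-np.arcsin((r[2]-.1905)/.17)).round(3),"F",o["wrist_force"].round(1),o["opening"])
E
python3 knob.py
```

```text
5045
knob [ 0.4937 -0.162   0.2125] rel tcp [ 0.001   0.0021 -0.048 ] lever 0.57 F [-0.4 -1.4 10.2] 0.031401574521192244
```

>>> apply_moves(
  rows=[
    [[0.01, 0, 0.07], [0, 0, 0], 0.2],
    [[0.01, 0, 0.14], [0, 0, 0], 0.2],
    [[0.01, 0, 0.2], [0, 0, 0], 0.2],
    [[0.01, 0, 0.21], [0, 0, 0], 0.2],
    [[0.01, 0, 0.21], [0, 0, 0], 0.2],
    [[0.01, 0, 0.21], [0, 0, 0], 0.2],
  ],
)

```text
time: 25.65
ee_pos: [0.4931, -0.1642, 0.2405]
tcp_rot: [179.9, 0.4, 169.6]
wrist_force: [7.9, -0.8, 11.6]
opening: 0.0315
grasp_force: 67.1
```

```bash
python3 knob.py
python3 - <<'E'
from h import *
im,P=cloud("side"); cv2.imwrite("pics/s6.png",cv2.resize(im[90:330,190:430,::-1],None,fx=2.5,fy=2.5,interpolation=cv2.INTER_CUBIC))
E
```

```text
5220
knob [ 0.4923 -0.1618  0.1938] rel tcp [-0.0008  0.0024 -0.0467] lever 0.681 F [ 7.  -1.4 11.9] 0.03120615837194766
```

View pics/s6.png

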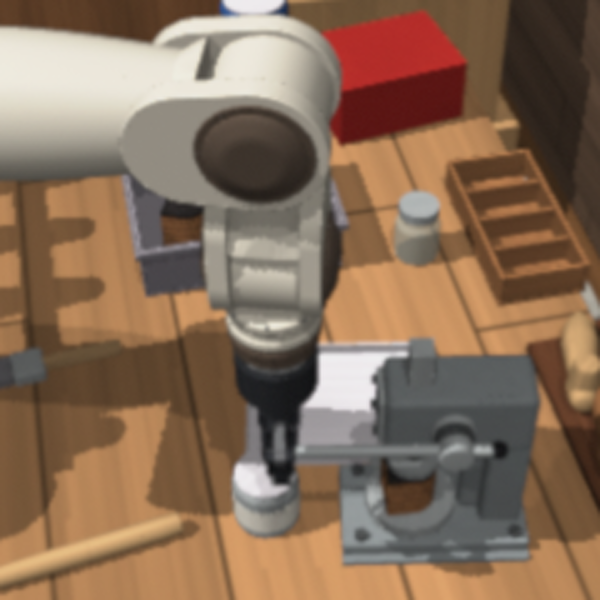

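The lever rod is level, from (300,452) to (495,450). The knob is at z 0.194, which puts the lever at about 0.68 rad. The downward hold is about 12 N, as expected, and the pad is down on the heel. I'm handing the job in.

```bash
python3 -c "
from workcell import bot
print(bot.job_done())"
```

```text
the job is handed in; nothing more can be done
None
```

I handed the job in with both heels standing upright in the tote and the gripper still holding the lever level at about 0.68 rad with about 12 N; the hand-in gave no verdict, and I did not measure the pad's force on the heel.

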